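# Load a cast into the light-curing unit through its push-latch drawer

## Task

Load the light-curing unit: press its drawer front in until the push latch lets go, then get your hand out of the way so the drawer springs fully open by itself, and lay the stone cast gently and flat in the tray. Push the drawer home until it latches and stays shut with the cast inside. The latch is plastic, so never push the drawer harder than about 25 N, and leave the other things on the bench where they are.

Things in the scene. Friction and masses are not known exactly. Their poses are not given: they have to be found in the camera images.
- cure_unit: light-curing unit, cream bench box 200 mm wide (y), 155 deep (x), 106 tall, fixed, amber window in its top. Origin: centre of the footprint on the bench; +x points into the unit, away from the robot, so the drawer opens along -x; z up. Above the drawer a fascia slopes back 45 degrees, from 74 mm up and 22 mm behind the drawer's face to 106 mm up and 54 mm behind it
- cure_drawer (a joint): drawer's slide in m: 0 latched shut, 0.08 fully open, negative when pressed in beyond shut. A spring pushes it out (3.6 N shut, 2.6 N open) against a damper (60 N per m/s): released, it eases out at 40 to 55 mm/s, about 2 s to full. Drawer 0.4 kg. Pushing it in takes spring plus damper: about 7 N at 50 mm/s, 4 N when slow, 1 to 3 N more over the last 20 mm before shut
- drawer_front (a point): centre of the outer face of the drawer front, a grey plate without handle, 158 mm wide (y), 14 mm thick, from 14 to 70 mm above the bench (centre 42), ribbed press pad in its middle. Same axes as the unit: the face looks along -x, press along +x. Moves with the drawer
- latch (a point): hidden push-push latch in the unit, 17 mm up. Press the shut drawer 5 to 10 mm farther in (depth unknown, differs each time) and it trips; let go, the drawer comes out. 1 mm past that is a rubber stop, felt as a steep rise from 4 N (over 10 N/mm: creep). To latch, push the open drawer to the same stop and let go: it settles at 0; a light click 3 to 4 mm beyond shut comes before the stop
- tray_center (a point): centre of the tray's floor, 26 mm above the bench, 56 mm behind the drawer front's outer face; same axes as the unit, moves with the drawer. The tray is 84 mm (x) by 142 mm (y) inside; front plate before it, rims 6 mm high on the other sides. With the drawer open it stands wholly outside the hood
- stone_cast: blue stone cast of a lower jaw, a horseshoe 50 mm (its x) by 62 mm (its y), solid up to 26 mm and 35 mm tall over the teeth, about 0.13 kg, standing on the bench; origin at the centre of its underside. Grip it across its y
- bur_stand: white block with a row of rotary burs standing in it, 26x62x48 mm, origin at the centre of its underside; a bystander, to be left alone
- spatula: plaster spatula with a wooden grip, lying, 255 mm long along its y axis, 26 mm wide, origin at the middle of its underside; a bystander, to be left alone
- wax_carton: flat carton of wax sheets, 62x100x24 mm, origin at the centre of its underside; a bystander, to be left alone
- cup: clear measuring cup, 51 mm across, 53 mm tall, origin at the centre of its underside; a bystander, to be left alone
- tape: roll of masking tape lying flat, 69 mm across, 19 mm tall, origin at the centre of its underside; a bystander, to be left alone

How it is judged:
By the outcome, as a careful person would: the job done as asked, in the order asked, and still so for the second after the job is handed in, with the robot touching nothing.
It also fails if it takes over 72 s, if anything falls off the work surface, if the arm or the gripper's body presses on something with over 40 N, if the wrist force passes 120 N, or if a joint passes its speed limit or range.

## Robot

A 7-joint arm with a two-finger parallel gripper is mounted at the origin on a cart in front of the work surface, level with it; the furniture and walls round the work are solid. World frame = base frame: x ahead of the robot, y to its left, z up, the work surface at z = 0. Lengths are in m, angles in rad, forces in N, time in s.
With the tool pointing down it reaches from about 0.4 to 0.75 m from the base axis. Payload 19.5 kg.
Tool frame: the origin (TCP) lies midway between the tips of the shut fingers; the grasp point (between the pads) lies 19 mm behind it; x points along the fingers, z is the direction in which the jaws open and shut, and the axes are right-handed (so a half turn about x gives the same grasp; the last joint's range is limited). The gripper opens to 85 mm and grips with 20 to 120 N. Pads are 22 mm wide; open, the fingers measure 114 mm over their backs; the gripper's body (76 mm by 85 mm) begins 54 mm behind the grasp point. The pads swing forward as they close: fully open they stand 13 mm farther back than shut.
Start: joints at [1.295, 0.707, -0.028, 1.485, 0.022, 0.951, -0.075], TCP at [0.133, -0.559, 0.231] pointing down, gripper open.
Joint ranges: [-2.71, 2.71], [-0.32, 2.16], [-1.57, 1.52], [0, 2.45], [-1.46, 4.6], [0, 2.02], [-2.83, 2.83]. Speed limits (rad/s): [1.89, 1.89, 2.57, 2.57, 3.01, 3.01, 3.01].

## Interface

Orientations are given as a unit quaternion [w, x, y, z].
In Python, from workcell import bot, capture, order gives the robot as it stands.
- The arm moves only by the tool drive_tool, never from a script. Its argument "steps" is a list that holds one entry, the list of rows, each a list of 4 numbers: the shift along the tool's x, y, z in m, then the turn about the tool's x in rad. A call has 1 to 8 rows; each row is the pose to reach, as a shift and turn from the pose commanded when the call began, along the tool's axes at that moment; what a row does not reach only later rows make up. A row lasts 1/12 s, in which the tool goes at most 41.7 mm and 7.16 degrees, less where a joint would pass 70% of its speed; a pose out of reach is approached as far as the arm can. A call with a gripper value outside its range is refused whole. "hand" is the finger opening in m, from 0 to 0.0854, set as the call begins (left out, the last holds). The fingers move at their own pace and stop on an object; "squeeze" is the grip in N (left out, the last holds). Time passes only in rows, so rows that repeat a pose let the fingers close. It gives the time, the measured TCP pose, the force and the opening at its end, in the units of the state.
- bot.get_obs(): the state, without advancing time (a new reading comes with each control period).
- capture(name): name is "scene" or "side" or "wrist"; returns a dict with "pixels" (480x640x3 uint8, red, green, blue), "range_z" (480x640 float32, m along the optical axis (not along the pixel's ray), 0 where there is no reading), "fx", "fy", "cx", "cy" (pixels), "origin" and "orientation" of the camera in the world. Camera axes: x right, y up, looking along -z (the intrinsics and any distortion apply to the point x, -y, -z); pixel columns grow to the right and rows downward; lengths in m; the calibration is good to about 2 mm. A picture is of the moment at which its call begins.
- order.finish_job(): hands the job in, once; it reports no verdict.
The state is a dict: "clock": time; "joint_positions": joint angles; "joint_vel": joint speeds; "joint_torque": joint torques, N m; "tool_pos": TCP position; "tcp_rot": TCP orientation; "wrist_force": force on the tool from outside, world axes, zero at the start; "ft_torque": the same for the moment, N m; "opening": finger opening in m.
Only numpy, scipy, OpenCV 4.12 (cv2) and the standard library are available. Lean on these libraries where they do the work, as an engineer would, in place of code of your own. Each camera call takes 0.05 s, during which the arm holds its last target.

## Working session

There is one attempt and no reset: what is moved stays moved. The work goes in short steps, Python scripts to look and compute and a tool call to move; the robot and the scene stay as the last step left them, time stands still between calls to the robot, and variables do not carry over. Pictures are saved under pics/ and viewed, and the job is handed in when it is done.

Besides the shell and the picture viewer there is one more tool, called as a command line: name --argument value ..., lists and objects as JSON in quotes. drive_tool: Moves the arm, as the interface text tells. Its arguments: {"type":"object","properties":{"steps":{"type":"array","items":{"type":"array","items":{"type":"array","items":{"type":"number"}}}},"hand":{"type":"number"},"squeeze":{"type":"number"}},"required":["steps"]}

```bash
mkdir -p pics; ls; cat > h.py <<'E'
import numpy as np, cv2
from scipy.spatial.transform import Rotation as R
from workcell import bot, capture, order
def rot(q): return R.from_quat([q[1],q[2],q[3],q[0]]).as_matrix()
def snap(n,f):
    c=capture(n); cv2.imwrite('pics/'+f+'.png',c['pixels'][:,:,::-1]); np.save('pics/'+f+'.npy',c,allow_pickle=True); return c
def load(f): return np.load('pics/'+f+'.npy',allow_pickle=True).item()
def cloud(c):
    z=c['range_z']; v,u=np.mgrid[0:480,0:640]
    p=np.stack([(u-c['cx'])/c['fx']*z,-(v-c['cy'])/c['fy']*z,-z],-1)
    return p@rot(c['orientation']).T+np.array(c['origin'])
E
python3 - <<'E'
from h import *
o=bot.get_obs(); print({k:np.round(v,4) for k,v in o.items()})
print(rot(o['tcp_rot']).round(3))
for n in ['scene','side','wrist']:
    c=snap(n,n+'0'); print(n,c.keys(),c['origin'],c['fx'],c['cx'],rot(c['orientation']).round(2).tolist())
E
```

```text
pics
{'clock': np.float64(0.0), 'joint_positions': array([ 1.2953,  0.7071, -0.0276,  1.485 ,  0.022 ,  0.9509, -0.0755]), 'joint_vel': array([ 0.0013,  0.0001, -0.0009,  0.0004,  0.0008,  0.0008,  0.0022]), 'joint_torque': array([-2.50000e-03, -8.83213e+01,  1.23420e+00, -2.36169e+01,
        1.70000e-02,  6.70000e-03, -1.00000e-04]), 'tool_pos': array([ 0.1332, -0.5591,  0.2308]), 'tcp_rot': array([ 0.5546,  0.4385,  0.5552, -0.438 ]), 'wrist_force': array([-1.4516,  0.6006, -0.0229]), 'ft_torque': array([0.0034, 0.0414, 0.016 ]), 'opening': np.float64(0.0853)}
[[-0.     0.973  0.232]
 [ 0.001  0.232 -0.973]
 [-1.    -0.    -0.001]]
scene dict_keys(['pixels', 'range_z', 'fx', 'fy', 'cx', 'cy', 'origin', 'orientation']) [-0.05901012  0.29661676  0.87618296] 444.09272018702154 321.7374218172298 [[-0.54, 0.65, -0.53], [-0.84, -0.42, 0.34], [0.0, 0.63, 0.78]]
side dict_keys(['pixels', 'range_z', 'fx', 'fy', 'cx', 'cy', 'origin', 'orientation']) [-0.13744982 -1.21036409  0.7374255 ] 523.6381387159564 314.02225028359743 [[0.88, 0.21, -0.43], [-0.48, 0.41, -0.78], [0.01, 0.89, 0.46]]
wrist dict_keys(['pixels', 'range_z', 'fx', 'fy', 'cx', 'cy', 'origin', 'orientation']) [ 0.21108406 -0.54063784  0.37356783] 339.1372384560564 318.3140318014577 [[0.23, 0.92, 0.31], [-0.97, 0.22, 0.07], [-0.0, -0.32, 0.95]]
```

View pics/scene0.png

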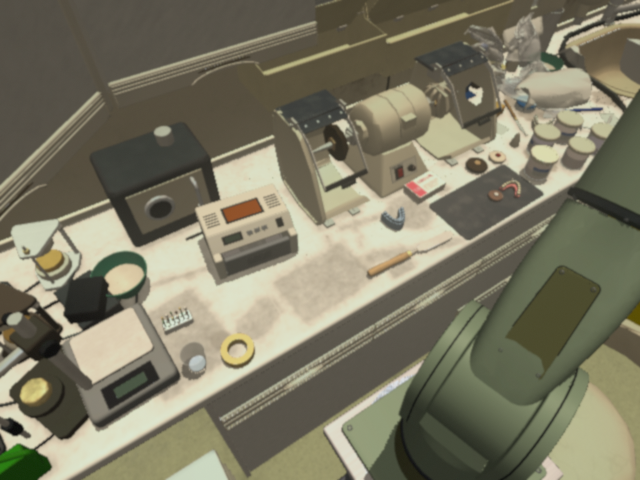

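View pics/side0.png

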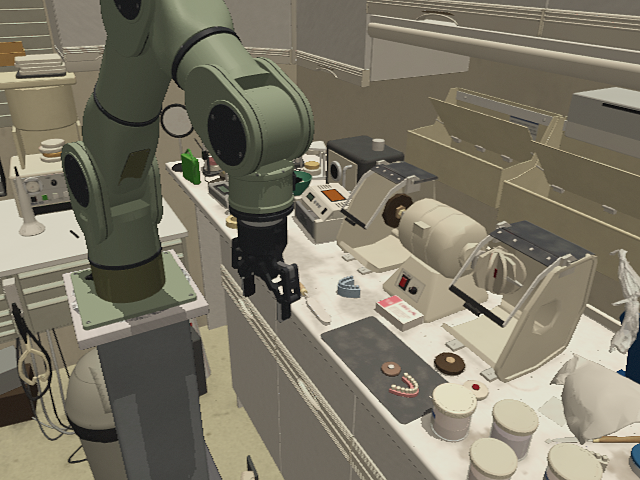

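View pics/wrist0.png

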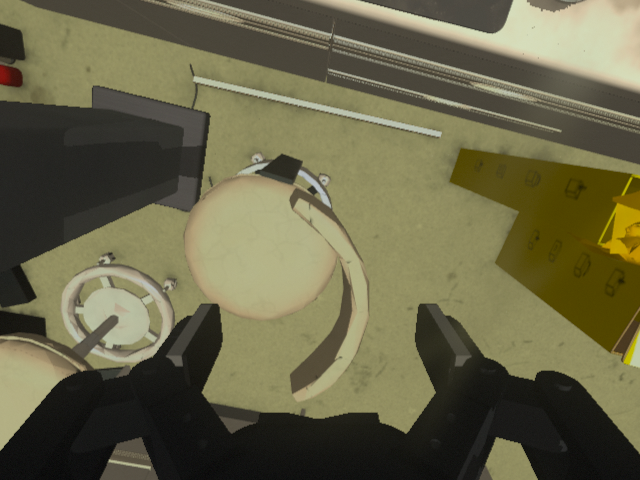

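The scene shows the cure unit around (247,232), the blue cast at (395,217), the spatula at (405,258), and the wax carton at (425,187). The bur stand is at (177,318), the cup at (195,360) and the tape at (238,350).

```bash
python3 - <<'E'
from h import *
c=load('scene0'); im=c['pixels'][:,:,::-1]
cr=im[170:300,180:340]; cv2.imwrite('pics/cr1.png',cv2.resize(cr,None,fx=5,fy=4.5,interpolation=cv2.INTER_CUBIC)) 
cr=im[195:240,365:425]; cv2.imwrite('pics/cr2.png',cv2.resize(cr,None,fx=12,fy=12,interpolation=cv2.INTER_CUBIC))
P=cloud(c)
hsv=cv2.cvtColor(c['pixels'],cv2.COLOR_RGB2HSV)
m=np.zeros((480,640),bool); m[195:240,365:425]=1
m&=(hsv[...,0]>95)&(hsv[...,0]<125)&(hsv[...,1]>50)
q=P[m]; print(len(q),q.min(0),q.max(0),np.median(q,0))
np.save('pics/castpts.npy',q)
# unit points
b=P[175:290,190:310].reshape(-1,3)
s=b[(b[:,2]>0.1)&(b[:,2]<0.112)]; print(len(s),cv2.minAreaRect(s[:,:2].astype(np.float32)))
for uv in [(410,260),(450,238),(370,272),(238,350),(195,360),(177,318),(425,187),(300,260),(215,270),(350,240)]:
    print(uv,P[uv[1],uv[0]].round(3))
E
```

```text
Traceback (most recent call last):
ValueError: zero-size array to reduction operation minimum which has no identity
```

```bash
sleep 1
```

```text
(no output)
```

View pics/cr1.png

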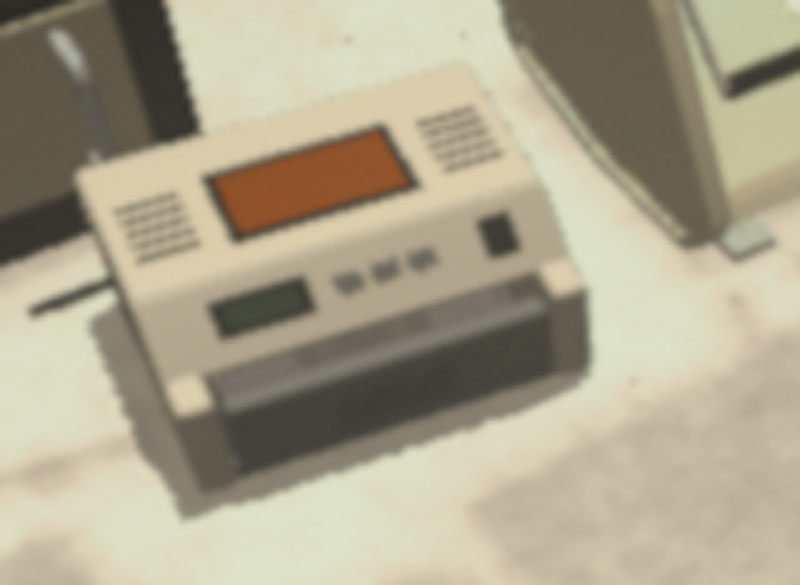

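View pics/cr2.png

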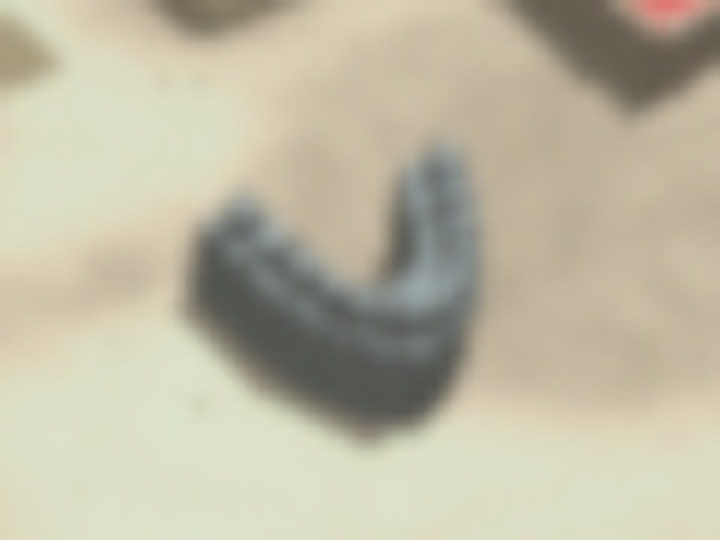

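The unit crop shows the drawer front with corners near scene pixels (225,254), (228,273) and (290,238). The cast crop shows a horseshoe with its toe at scene (396,230) and its arms pointing away from the robot, ends near (384,212) and (402,208). I'll fit both from depth.

```bash
python3 - <<'E'
from h import *
c=load('scene0'); P=cloud(c)
q=P[198:238,368:420].reshape(-1,3); q=q[(q[:,2]>0.008)&(q[:,2]<0.05)&(q[:,0]<0.75)]
n,lab=0,None
print(len(q),q.min(0),q.max(0)); 
np.save('pics/castpts.npy',q)
a=(q[:,:2]*1000).astype(int)
x0,y0=a.min(0); g=np.zeros((a[:,0].max()-x0+1,a[:,1].max()-y0+1),np.uint8)
for (x,y),z in zip(a,q[:,2]): g[x-x0,y-y0]=max(g[x-x0,y-y0],60+int(z*5000))
print(x0,y0,g.shape)
cv2.imwrite('pics/castmap.png',cv2.resize(g[::-1,::-1],None,fx=6,fy=6,interpolation=cv2.INTER_NEAREST))
b=P[165:290,180:310].reshape(-1,3)
s=b[(b[:,2]>0.1)&(b[:,2]<0.112)]; print(len(s),cv2.minAreaRect(s[:,:2].astype(np.float32)), np.median(s[:,2]))
for uv in [(410,260),(450,238),(370,272),(238,350),(237,337),(195,360),(177,318),(425,187),(350,240),(310,280)]:
    print(uv,P[uv[1],uv[0]].round(3))
# drawer front face points
for u,v in [(235,266),(245,263),(255,260),(265,256),(275,252),(285,248),(218,268),(296,247)]: print(u,v,P[v,u].round(4))
E
```

```text
332 [ 0.44864214 -0.37774835  0.00818873] [ 0.55192082 -0.22841225  0.04607955]Traceback (most recent call last):
  File "<stdin>", line 9, in <module>
OverflowError: Python integer 290 out of bounds for uint8
```

```bash
sleep 1
python3 - <<'E'
from h import *
c=load('scene0'); P=cloud(c)
Q=P.reshape(480,640,3)
q=Q[198:238,368:416].reshape(-1,3); q=q[(q[:,2]>0.008)&(q[:,2]<0.045)&(q[:,0]<0.56)]
a=(q[:,:2]*1000).astype(int)
x0,y0=a.min(0); g=np.zeros((a[:,0].max()-x0+1,a[:,1].max()-y0+1),np.uint8)
for (x,y),z in zip(a,q[:,2]): g[x-x0,y-y0]=max(g[x-x0,y-y0],min(255,60+int(z*4500)))
g=g[::-1,::-1]
print('top row x',a[:,0].max(),'left col y',a[:,1].max(),g.shape)
cv2.imwrite('pics/castmap.png',cv2.resize(g,None,fx=5,fy=5,interpolation=cv2.INTER_NEAREST))
b=P[165:290,180:310].reshape(-1,3)
s=b[(b[:,2]>0.1)&(b[:,2]<0.112)]; print(len(s),cv2.minAreaRect(s[:,:2].astype(np.float32)), np.median(s[:,2]))
for uv in [(410,260),(450,238),(370,272),(238,350),(237,337),(195,360),(177,318),(425,187),(350,240),(310,280)]:
    print(uv,P[uv[1],uv[0]].round(3))
for u,v in [(235,266),(245,263),(255,260),(265,256),(275,252),(285,248),(218,268),(296,247)]: print(u,v,P[v,u].round(4))
E
```

```text
top row x 549 left col y -228 (102, 145)
3245 ((0.6600310206413269, 0.04090619087219238), (0.29579153656959534, 0.17760086059570312), 83.94027709960938) 0.10830702028049466
(410, 260) [ 0.36  -0.233  0.003]
(450, 238) [ 0.359 -0.364  0.002]
(370, 272) [ 0.377 -0.123  0.017]
(238, 350) [0.375 0.223 0.003]
(237, 337) [0.395 0.213 0.019]
(195, 360) [-0.059  0.297  0.876]
(177, 318) [0.504 0.302 0.021]
(425, 187) [ 0.513 -0.409  0.03 ]
(350, 240) [ 0.491 -0.147  0.   ]
(310, 280) [0.442 0.003 0.004]
235 266 [0.5457 0.1403 0.042 ]
245 263 [0.5428 0.1166 0.0393]
255 260 [0.5396 0.0926 0.037 ]
265 256 [0.5355 0.0681 0.0395]
275 252 [0.5294 0.0442 0.0447]
285 248 [0.5301 0.0171 0.0403]
218 268 [0.5546 0.1769 0.0516]
296 247 [ 0.5305 -0.0127  0.023 ]
```

```bash
sleep 1
```

```text
(no output)
```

View pics/castmap.png

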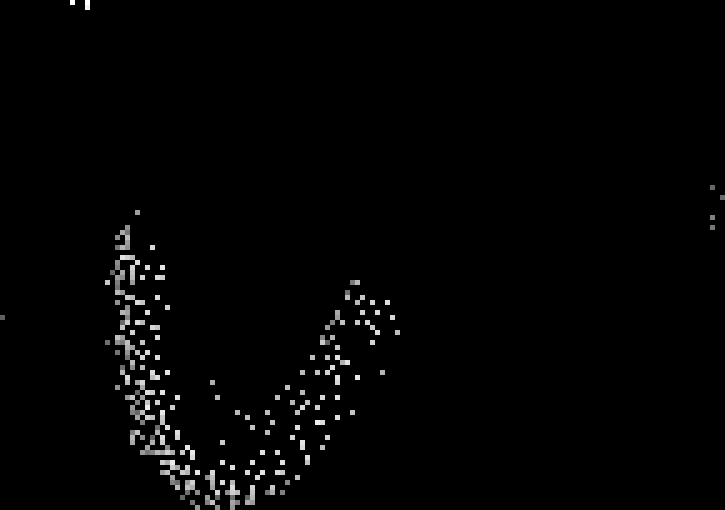

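```bash
python3 - <<'E'
from h import *
c=load('scene0'); P=cloud(c)
# drawer front face via polygon
m=np.zeros((480,640),np.uint8)
cv2.fillPoly(m,[np.array([(229,262),(287,242),(288,249),(231,270)])],1)
q=P[m>0]; print(len(q))
A=np.c_[q[:,1:],np.ones(len(q))]
for _ in range(4):
    k,*_r=np.linalg.lstsq(A,q[:,0],rcond=None); r=q[:,0]-A@k; ok=abs(r)<2.0*r.std(); q=q[ok];A=A[ok]
print('x = %.4f y + %.4f z + %.4f'%tuple(k), r.std(),len(q), 'yaw',-np.degrees(np.arctan(k[0])))
# top edges
b=P[165:290,180:310].reshape(-1,3)
s=b[(b[:,2]>0.1)&(b[:,2]<0.112)&(b[:,0]<0.78)&(b[:,1]<0.2)&(b[:,1]>-0.09)]
th=-np.arctan(k[0]); ux=np.array([np.cos(th),np.sin(th)]); uy=np.array([-ux[1],ux[0]])
print(np.percentile(s[:,:2]@ux,[.5,99.5]),np.percentile(s[:,:2]@uy,[.5,99.5]),len(s))
a=s[:,:2]@ux; t=s[:,:2]@uy
for lo in np.linspace(a.min(),a.max(),8): 
    w=abs(a-lo)<0.01; print(lo.round(3),np.percentile(t[w],[1,99]).round(4))
# side posts/edges pixel: drawer gap
for u,v in [(224,256),(226,262),(229,272),(290,240),(292,250),(216,253),(297,232)]: print(u,v,P[v,u].round(4),(P[v,u,:2]@ux).round(4),(P[v,u,:2]@uy).round(4))
E
```

```text
529
x = 0.1358 y + 0.0001 z + 0.5269 0.0009251907191962917 473 yaw -7.731368557052344
[0.56469786 0.72732256] [0.05590967 0.26814396] 3172
0.559 [0.0631 0.2514]
0.584 [0.0572 0.2521]
0.61 [0.0576 0.252 ]
0.635 [0.0575 0.2523]
0.66 [0.0575 0.2524]
0.685 [0.0773 0.2403]
0.711 [0.213  0.2785]
0.736 [0.182  0.2076]
224 256 [0.5902 0.1483 0.036 ] 0.5649 0.2264
226 262 [0.5501 0.1568 0.0649] 0.524 0.2294
229 272 [0.5477 0.1569 0.0283] 0.5217 0.2291
290 240 [0.5324 0.001  0.0575] 0.5274 0.0726
292 250 [ 0.5295 -0.0008  0.0205] 0.5248 0.0705
216 253 [0.5753 0.1672 0.0778] 0.5476 0.2431
297 232 [ 5.87e-01 -4.82e-02 -1.00e-04] 0.5881 0.0312
```

```bash
cat >> h.py <<'E'
def go(*targets):
    """targets (x,y,z,yaw deg of tool y or None): print tool shifts from the present pose"""
    o=bot.get_obs(); p=o['tool_pos']; M=rot(o['tcp_rot']); yaw=np.degrees(np.arctan2(M[1,1],M[0,1]))
    print('t %.2f'%o['clock'],p.round(4),'yaw %.2f'%yaw,'F',o['wrist_force'].round(1),'open %.4f'%o['opening'])
    for t in targets:
        s=M.T@(np.array(t[:3])-p); a=0 if t[3] is None else np.radians(yaw-t[3])
        print(t,'->',s.round(4),'turn %.4f'%a,'n>=%.1f'%(np.linalg.norm(s)/.0417))
th=np.radians(-7.73); ux=np.array([np.cos(th),np.sin(th)]); uy=np.array([-ux[1],ux[0]])
def U(a,t): return ux*a+uy*t
E
python3 - <<'E'
from h import *
go((.3,-.4,.231,-7.7),(.42,-.2,.231,-7.7))
E
```

```text
t 0.15 [ 0.1332 -0.5592  0.231 ] yaw 13.39 F [ 0.4  0.5 -0.6] open 0.0852
(0.3, -0.4, 0.231, -7.7) -> [ 1.000e-04  1.992e-01 -1.162e-01] turn 0.3682 n>=5.5
(0.42, -0.2, 0.231, -7.7) -> [ 2.000e-04  3.622e-01 -2.830e-01] turn 0.3682 n>=11.0
```

drive_tool --steps '[[[0,0.034,-0.02,0.1],[0,0.067,-0.039,0.2],[0,0.1,-0.058,0.3],[0,0.133,-0.077,0.368],[0,0.166,-0.096,0.368],[0,0.199,-0.116,0.368],[0,0.23,-0.142,0.368],[0,0.25,-0.17,0.368]]]' --hand 0

```text
clock: 0.82
tool_pos: [0.3392, -0.334, 0.231]
tcp_rot: [0.466, 0.532, 0.466, -0.532]
wrist_force: [1.7, -0.0, 0.1]
opening: 0.0
```

```bash
python3 - <<'E'
from h import *
x,y=U(.47,.153); x2,y2=U(.495,.153)
go((.43,-.17,.2,-7.7),(x,y,.12,-7.7),(x,y,.04,-7.7),(x2,y2,.04,-7.7))
E
```

```text
t 0.82 [ 0.3392 -0.334   0.231 ] yaw -7.58 F [ 1.7 -0.   0.1] open 0.0000
(0.43, -0.17, 0.2, -7.7) -> [ 0.0311  0.0683 -0.1745] turn 0.0020 n>=4.6
(np.float64(0.48630833899714393), np.float64(0.08839230408717101), 0.12, -7.7) -> [ 0.1113  0.09   -0.438 ] turn 0.0020 n>=11.1
(np.float64(0.48630833899714393), np.float64(0.08839230408717101), 0.04, -7.7) -> [ 0.1913  0.0899 -0.438 ] turn 0.0020 n>=11.7
(np.float64(0.5110811617189834), np.float64(0.0850296779717196), 0.04, -7.7) -> [ 0.1913  0.1149 -0.4379] turn 0.0020 n>=11.8
```

drive_tool --steps '[[[0,0.01,-0.035,0.002],[0,0.02,-0.073,0.002],[0.005,0.03,-0.11,0.002],[0.01,0.04,-0.148,0.002],[0.015,0.05,-0.186,0.002],[0.02,0.06,-0.224,0.002],[0.025,0.065,-0.262,0.002],[0.03,0.07,-0.3,0.002]]]'

```text
clock: 1.48
tool_pos: [0.4468, -0.0461, 0.201]
tcp_rot: [0.465, 0.533, 0.465, -0.533]
wrist_force: [1.3, -0.7, 1.0]
opening: 0.0001
```

```bash
python3 - <<'E'
from h import *
x,y=U(.46,.153); x2,y2=U(.495,.153)
go((x,y,.12,-7.7),(x,y,.04,-7.7),(x2,y2,.04,-7.7))
E
```

```text
t 1.48 [ 0.4468 -0.0461  0.201 ] yaw -7.79 F [ 1.3 -0.7  1. ] open 0.0001
(np.float64(0.47639920990840817), np.float64(0.08973735453335158), 0.12, -7.7) -> [ 0.081   0.0109 -0.1386] turn -0.0016 n>=3.9
(np.float64(0.47639920990840817), np.float64(0.08973735453335158), 0.04, -7.7) -> [ 0.161   0.0109 -0.1386] turn -0.0016 n>=5.1
(np.float64(0.5110811617189834), np.float64(0.0850296779717196), 0.04, -7.7) -> [ 0.161   0.0459 -0.1387] turn -0.0016 n>=5.2
```

drive_tool --steps '[[[0.01,0.002,-0.035,0],[0.03,0.004,-0.07,0],[0.05,0.007,-0.1,0],[0.075,0.01,-0.125,0],[0.11,0.011,-0.1385,0],[0.14,0.011,-0.1385,0],[0.161,0.011,-0.1385,0],[0.161,0.02,-0.1385,0]]]'

```text
clock: 2.15
tool_pos: [0.4826, 0.0866, 0.0366]
tcp_rot: [-0.464, -0.531, -0.466, 0.534]
wrist_force: [-0.2, 0.9, -0.3]
opening: 0.0
```

```bash
python3 - <<'E'
from h import *
x2,y2=U(.495,.153)
go((x2,y2,.04,-7.7))
snap('side','s1');snap('scene','c1');c=snap('wrist','w1')
for f,(a,b,d,e) in {'c1':(180,290,180,340),'s1':(140,260,230,390)}.items():
    cv2.imwrite('pics/x%s.png'%f,cv2.resize(load(f)['pixels'][a:b,d:e,::-1],None,fx=4.5,fy=4.5,interpolation=cv2.INTER_CUBIC))
E
```

```text
t 2.15 [0.4826 0.0866 0.0366] yaw -7.76 F [-0.2  0.9 -0.3] open 0.0000
(np.float64(0.5110811617189834), np.float64(0.0850296779717196), 0.04, -7.7) -> [-0.0036  0.0284 -0.0023] turn -0.0010 n>=0.7
```

```bash
sleep 1
```

```text
(no output)
```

View pics/xc1.png

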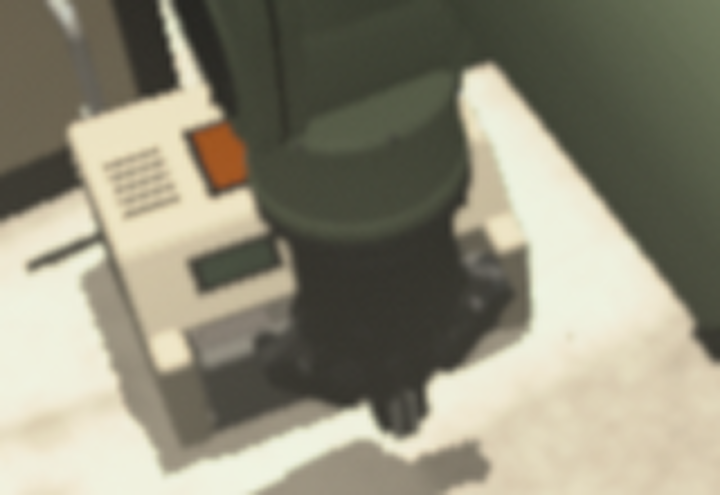

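View pics/xs1.png

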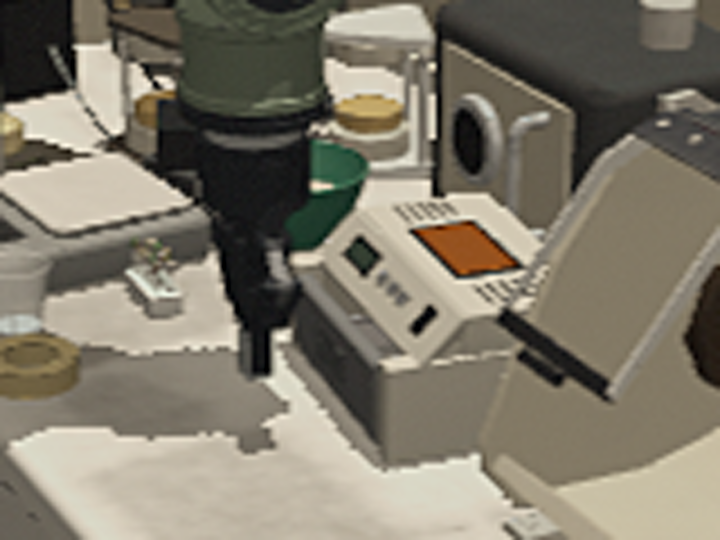

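View pics/w1.png

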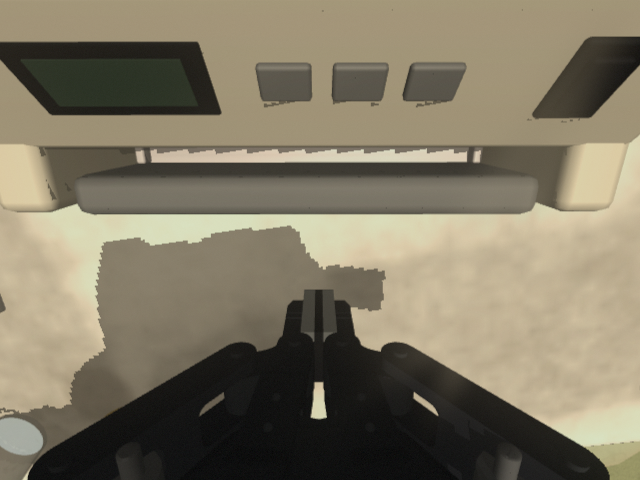

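drive_tool --steps '[[[0,0.01,-0.0025,0],[0,0.02,-0.0025,0],[0,0.028,-0.0025,0],[0,0.034,-0.0025,0],[0,0.037,-0.0025,0],[0,0.039,-0.0025,0],[0,0.0405,-0.0025,0],[0,0.042,-0.0025,0]]]'

```text
clock: 2.97
tool_pos: [0.5268, 0.0833, 0.0404]
tcp_rot: [-0.465, -0.533, -0.465, 0.533]
wrist_force: [-4.2, 0.7, 3.0]
opening: 0.0002
```

```bash
python3 - <<'E'
from h import *
o=bot.get_obs(); print(o['tool_pos'][:2]@ux, o['wrist_force'][:2]@ux)
E
```

```text
0.5107975545764585 -4.288293469723848
```

drive_tool --steps '[[[0,0.001,0,0],[0,0.002,0,0],[0,0.003,0,0],[0,0.004,0,0]]]'

```text
clock: 3.3
tool_pos: [0.5309, 0.0827, 0.0403]
tcp_rot: [-0.465, -0.533, -0.465, 0.533]
wrist_force: [-5.4, 1.1, 3.6]
opening: 0.0001
```

```bash
cat >> h.py <<'E'
def f():
    o=bot.get_obs(); print('a %.4f F %.2f z %.4f'%(o['tool_pos'][:2]@ux, o['wrist_force'][:2]@ux,o['tool_pos'][2]))
E
python3 -c "from h import *;f()"
```

```text
a 0.5149 F -5.50 z 0.0403
```

drive_tool --steps '[[[0,0.0005,0,0],[0,0.001,0,0]]]'

```text
clock: 3.47
tool_pos: [0.5321, 0.0826, 0.0403]
tcp_rot: [0.465, 0.533, 0.465, -0.533]
wrist_force: [-4.9, 1.2, 3.7]
opening: 0.0002
```

```bash
python3 -c "from h import *;f()"
```

```text
a 0.5161 F -4.99 z 0.0403
```

drive_tool --steps '[[[0,0.0005,0,0],[0,0.001,0,0]]]'

```text
clock: 3.63
tool_pos: [0.5331, 0.0824, 0.0403]
tcp_rot: [0.465, 0.533, 0.465, -0.533]
wrist_force: [-4.3, 1.2, 3.8]
opening: 0.0001
```

drive_tool --steps '[[[0,0.0005,0,0],[0,0.001,0,0]]]'

```text
clock: 3.8
tool_pos: [0.5341, 0.0823, 0.0403]
tcp_rot: [0.465, 0.533, 0.465, -0.533]
wrist_force: [-4.0, 1.0, 3.2]
opening: 0.0001
```

drive_tool --steps '[[[0,0.0003,0,0],[0,0.0006,0,0]]]'

```text
clock: 3.97
tool_pos: [0.5347, 0.0822, 0.0403]
tcp_rot: [0.465, 0.533, 0.465, -0.533]
wrist_force: [-3.8, 2.0, 1.6]
opening: 0.0001
```

drive_tool --steps '[[[0,0.0004,0,0],[0,0.0008,0,0]]]'

```text
clock: 4.13
tool_pos: [0.5355, 0.0821, 0.0403]
tcp_rot: [0.465, 0.533, 0.465, -0.533]
wrist_force: [-7.1, 2.9, 4.6]
opening: -0.0002
```

drive_tool --steps '[[[0,0.0004,0,0],[0,0.0008,0,0]]]'

```text
clock: 4.3
tool_pos: [0.5354, 0.0821, 0.0403]
tcp_rot: [-0.464, -0.532, -0.465, 0.533]
wrist_force: [-11.2, 2.3, 8.5]
opening: 0.0001
```

drive_tool --steps '[[[0,0.0003,0,0],[0,0.0006,0,0]]]'

```text
clock: 4.47
tool_pos: [0.5354, 0.0821, 0.0403]
tcp_rot: [-0.464, -0.532, -0.466, 0.534]
wrist_force: [-15.0, 3.1, 10.8]
opening: -0.0002
```

drive_tool --steps '[[[0,-0.015,0,0],[0,-0.045,0,0],[-0.01,-0.08,0,0],[-0.04,-0.11,0,0],[-0.08,-0.12,0,0],[-0.115,-0.12,0.02,0],[-0.14,-0.115,0.05,0],[-0.15,-0.1,0.085,0]]]' --hand 0.0854

```text
clock: 5.13
tool_pos: [0.4264, 0.0112, 0.1935]
tcp_rot: [0.466, 0.533, 0.465, -0.531]
wrist_force: [1.3, 0.9, -1.2]
opening: 0.0851
```

```bash
python3 - <<'E'
from h import *
go((.47,-.27,.2,-21),(.40,-.25,.2,-21))
E
```

```text
t 5.13 [0.4264 0.0112 0.1935] yaw -7.63 F [ 1.3  0.9 -1.2] open 0.0851
(0.47, -0.27, 0.2, -21) -> [-0.0064  0.0806  0.2729] turn 0.2333 n>=6.8
(0.4, -0.25, 0.2, -21) -> [-0.0067  0.0086  0.2624] turn 0.2333 n>=6.3
```

drive_tool --steps '[[[0,0.003,0.035,0.03],[0,0.006,0.073,0.06],[0,0.009,0.11,0.1],[0,0.012,0.148,0.14],[0,0.015,0.186,0.18],[0,0.018,0.224,0.21],[0,0.02,0.262,0.233],[0,0.02,0.266,0.233]]]'

```text
clock: 5.8
tool_pos: [0.4086, -0.262, 0.1905]
tcp_rot: [-0.399, -0.584, -0.396, 0.586]
wrist_force: [-0.6, -0.5, -0.0]
opening: 0.0859
```

```bash
python3 - <<'E'
from h import *
go((.47,-.27,.2,-21))
snap('wrist','w2'); snap('scene','c2')
c=load('c2'); P=cloud(c)
cv2.imwrite('pics/xc2.png',cv2.resize(c['pixels'][180:300,180:340,::-1],None,fx=4.5,fy=4.5,interpolation=cv2.INTER_CUBIC))
E
```

```text
t 5.80 [ 0.4086 -0.262   0.1905] yaw -21.65 F [-0.6 -0.5 -0. ] open 0.0859
(0.47, -0.27, 0.2, -21) -> [-0.0094  0.0601 -0.0151] turn -0.0113 n>=1.5
```

```bash
sleep 1
```

```text
(no output)
```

View pics/xc2.png

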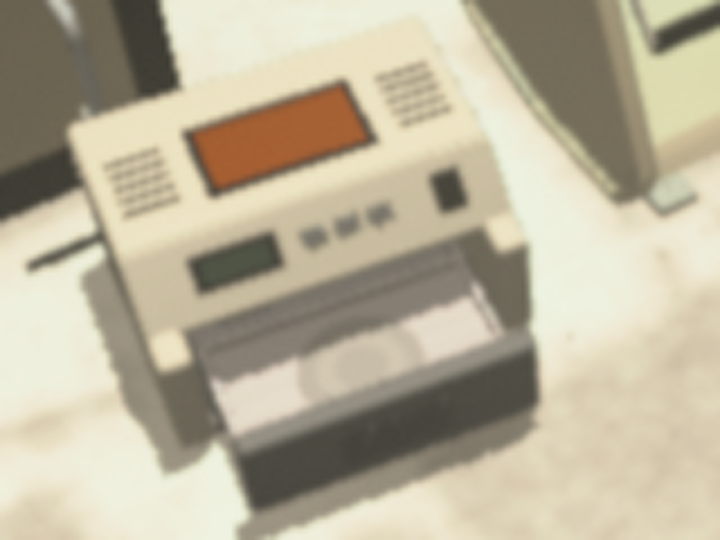

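View pics/w2.png

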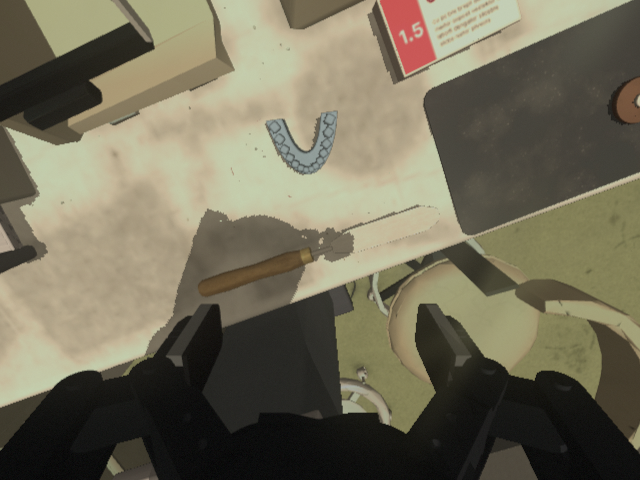

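The drawer is springing open in the scene view. In the wrist view the cast is at (302,142), with arm ends at about (275,123) and (330,114) and the toe at (307,173). The carton at (440,35) is well clear. Next I'll measure the cast pose.

```bash
python3 - <<'E'
from h import *
from scipy.optimize import minimize
c=load('w2'); P=cloud(c)
q=P[100:182,258:346].reshape(-1,3); z=q[:,2]
print('bench',np.median(z[z<0.01]))
q=q[(z>0.012)&(z<0.05)]; h=cv2.convexHull(q[:,:2].astype(np.float32))
print(len(q),q[:,2].max(),cv2.minAreaRect(h)); 
# top band only
t=q[q[:,2]>0.022]; 
for yaw in range(-40,0,4):
    a=np.radians(yaw); e=np.array([np.cos(a),np.sin(a)]); n=np.array([-e[1],e[0]])
    A=q[:,:2]@e; B=q[:,:2]@n
    la,ha=np.percentile(A,[.3,99.7]); lb,hb=np.percentile(B,[.3,99.7])
    # mirror asymmetry: 
    cb=(lb+hb)/2; ca=(la+ha)/2; 
    H1,_,_=np.histogram2d(A-ca,B-cb,bins=18,range=[[-.04,.04]]*2); H=H1/H1.sum()
    print(yaw,'len %.4f wid %.4f'%(ha-la,hb-lb),'asym %.3f'%np.abs(H-H[:,::-1]).sum(),'c',(e*ca+n*cb).round(4))
E
```

```text
bench -5.058782026123865e-05
2096 0.036030688269206856 ((0.47293683886528015, -0.2766026556491852), (0.06150627136230469, 0.04951965808868408), 75.93702697753906)
-40 len 0.0570 wid 0.0585 asym 0.983 c [ 0.4817 -0.2743]
-36 len 0.0562 wid 0.0582 asym 0.964 c [ 0.4807 -0.2737]
-32 len 0.0552 wid 0.0582 asym 0.891 c [ 0.4795 -0.2734]
-28 len 0.0541 wid 0.0584 asym 0.786 c [ 0.478  -0.2735]
-24 len 0.0528 wid 0.0589 asym 0.641 c [ 0.4765 -0.274 ]
-20 len 0.0512 wid 0.0591 asym 0.458 c [ 0.475  -0.2748]
-16 len 0.0495 wid 0.0592 asym 0.239 c [ 0.4737 -0.2759]
-12 len 0.0494 wid 0.0592 asym 0.139 c [ 0.4734 -0.2773]
-8 len 0.0511 wid 0.0588 asym 0.342 c [ 0.4741 -0.2789]
-4 len 0.0525 wid 0.0585 asym 0.513 c [ 0.475  -0.2802]
```

```bash
python3 - <<'E'
from h import *
c=load('w2'); P=cloud(c)
q=P[100:182,258:346].reshape(-1,3); z=q[:,2]; q=q[(z>0.012)&(z<0.05)]
a=np.radians(-13.5); e=np.array([np.cos(a),np.sin(a)]); n=np.array([-e[1],e[0]])
d=q[:,:2]-[.4731,-.2768]; A=d@e;B=d@n
for x in np.arange(-.024,.025,.004):
    w=abs(A-x)<.002; print('%.3f'%x,np.percentile(B[w],[1,99]).round(4))
go((.4731,-.2768,.06,-13.5),(.4731,-.2768,-.003,-13.5))
E
```

```text
-0.024 [-0.0075  0.0077]
-0.020 [-0.0119  0.0124]
-0.016 [-0.0151  0.0151]
-0.012 [-0.0182  0.0178]
-0.008 [-0.0204  0.0207]
-0.004 [-0.0229  0.0223]
0.000 [-0.0243  0.0243]
0.004 [-0.0257  0.0257]
0.008 [-0.0271  0.027 ]
0.012 [-0.028  0.028]
0.016 [-0.029   0.0289]
0.020 [-0.0294  0.0298]
0.024 [-0.0307  0.0305]
t 5.90 [ 0.4096 -0.2569  0.1902] yaw -21.34 F [0.1 1.4 0.7] open 0.0858
(0.4731, -0.2768, 0.06, -13.5) -> [ 0.1303  0.0663 -0.0047] turn -0.1368 n>=3.5
(0.4731, -0.2768, -0.003, -13.5) -> [ 0.1933  0.0662 -0.0048] turn -0.1368 n>=4.9
```

```bash
python3 - <<'E'
from h import *
go((.4848,-.2796,.06,-13.5),(.4848,-.2796,-.003,-13.5))
E
```

```text
t 5.90 [ 0.4096 -0.2569  0.1902] yaw -21.34 F [0.1 1.4 0.7] open 0.0858
(0.4848, -0.2796, 0.06, -13.5) -> [ 0.1303  0.0782 -0.0064] turn -0.1368 n>=3.6
(0.4848, -0.2796, -0.003, -13.5) -> [ 0.1933  0.0782 -0.0064] turn -0.1368 n>=5.0
```

drive_tool --steps '[[[0.02,0.025,-0.002,-0.06],[0.04,0.055,-0.004,-0.12],[0.06,0.075,-0.006,-0.137],[0.09,0.078,-0.0065,-0.137],[0.12,0.078,-0.0065,-0.137],[0.13,0.078,-0.0065,-0.137],[0.13,0.078,-0.0065,-0.137]]]'

```text
clock: 6.48
tool_pos: [0.4844, -0.2757, 0.0587]
tcp_rot: [-0.438, -0.554, -0.44, 0.555]
wrist_force: [-0.8, -1.0, 0.3]
opening: 0.0856
```

```bash
python3 - <<'E'
from h import *
go((.4848,-.2796,-.003,-13.5)); snap('wrist','w3')
E
```

```text
t 6.48 [ 0.4844 -0.2757  0.0587] yaw -13.24 F [-0.8 -1.   0.3] open 0.0856
(0.4848, -0.2796, -0.003, -13.5) -> [0.0616 0.0014 0.0037] turn 0.0045 n>=1.5
```

```bash
sleep 1
```

```text
(no output)
```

View pics/w3.png

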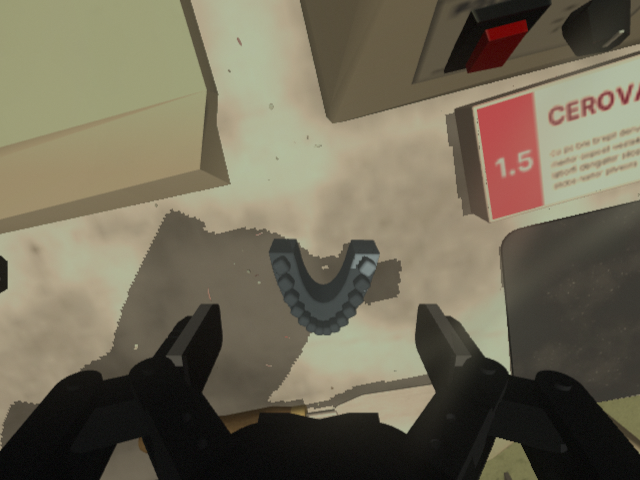

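```bash
python3 - <<'E'
from h import *
a=np.radians(-13.5); e=np.array([np.cos(a),np.sin(a)]); n=np.array([-e[1],e[0]])
P=np.r_[cloud(load('w3')).reshape(-1,3),cloud(load('w2')).reshape(-1,3),cloud(load('scene0')).reshape(-1,3)]
d=P[:,:2]-[.4848,-.2796]; A=d@e;B=d@n
for x in np.arange(-.06,.15,.02):
    print('%.2f'%x,[ '%.2f'%(P[w,2].max()) if (w:=(abs(A-x)<.01)&(abs(B-y)<.01)&(P[:,2]<.3)).any() else '-' for y in np.arange(-.1,.11,.02)])
E
```

```text
-0.06 ['0.01', '0.01', '0.01', '0.29', '0.29', '0.29', '0.29', '0.28', '0.28', '0.27', '0.01']
-0.04 ['0.01', '0.01', '0.01', '0.01', '0.03', '0.04', '0.04', '0.01', '0.01', '0.01', '0.01']
-0.02 ['0.01', '0.01', '0.14', '0.14', '0.04', '0.04', '0.04', '0.14', '0.14', '0.13', '0.01']
0.00 ['0.01', '0.14', '0.15', '0.14', '0.15', '0.15', '0.15', '0.15', '0.15', '0.15', '0.01']
0.02 ['0.02', '0.13', '0.15', '0.15', '0.16', '0.16', '0.16', '0.15', '0.15', '0.15', '0.15']
0.04 ['0.03', '0.03', '0.01', '0.01', '0.01', '0.01', '0.01', '0.01', '0.15', '0.16', '0.16']
0.06 ['0.03', '0.03', '0.01', '0.01', '0.01', '0.01', '0.01', '0.04', '0.17', '0.16', '0.16']
0.08 ['0.03', '0.03', '0.01', '0.02', '0.03', '0.20', '0.01', '0.01', '0.19', '0.20', '0.04']
0.10 ['0.06', '0.06', '0.07', '0.06', '0.06', '0.05', '0.01', '0.01', '0.03', '0.22', '0.03']
0.12 ['0.21', '0.22', '0.22', '0.20', '0.21', '0.22', '0.20', '0.01', '0.03', '0.24', '0.20']
0.14 ['0.22', '0.22', '0.22', '0.23', '0.23', '0.23', '0.23', '0.18', '0.03', '0.26', '0.26']
```

```bash
python3 - <<'E'
from h import *
P=cloud(load('w3'))
for u,v in [(100,100),(200,170),(225,182),(20,160),(205,80),(330,118),(400,20),(480,150),(480,205),(3,270)]: print(u,v,P[v,u].round(3))
P=cloud(load('scene0'))
a=np.radians(-13.5); e=np.array([np.cos(a),np.sin(a)]); n=np.array([-e[1],e[0]])
d=P[...,:2]-[.4848,-.2796]; A=d@e;B=d@n
w=(A>0)&(A<.1)&(B>.03)&(B<.12)&(P[...,2]>.08)&(P[...,2]<.3); v,u=np.nonzero(w); print(len(v)); 
for i in range(0,len(v),max(1,len(v)//25)): print(u[i],v[i],P[v[i],u[i]].round(3))
E
```

```text
100 100 [ 0.599 -0.192  0.02 ]
200 170 [ 0.556 -0.239  0.049]
225 182 [ 0.548 -0.246  0.04 ]
20 160 [ 0.581 -0.147  0.029]
205 80 [ 0.596 -0.246  0.021]
330 118 [ 0.565 -0.301  0.009]
400 20 [ 0.591 -0.331  0.061]
480 150 [ 0.532 -0.372  0.023]
480 205 [ 0.501 -0.372  0.016]
3 270 [ 0.551 -0.231  0.143]
236
357 139 [ 0.599 -0.23   0.212]
359 143 [ 0.594 -0.233  0.202]
360 146 [ 0.588 -0.231  0.198]
361 149 [ 0.583 -0.231  0.192]
360 153 [ 0.583 -0.23   0.181]
362 156 [ 0.576 -0.231  0.176]
364 159 [ 0.568 -0.231  0.172]
363 163 [ 0.567 -0.228  0.162]
365 166 [ 0.561 -0.23   0.156]
363 169 [ 0.558 -0.222  0.153]
363 170 [ 0.553 -0.219  0.155]
361 171 [ 0.554 -0.214  0.153]
357 172 [ 0.555 -0.203  0.155]
366 172 [ 0.55  -0.226  0.148]
360 173 [ 0.552 -0.21   0.151]
354 174 [ 0.555 -0.194  0.153]
363 174 [ 0.549 -0.216  0.147]
356 175 [ 0.55  -0.196  0.152]
349 176 [ 0.555 -0.179  0.154]
358 176 [ 0.549 -0.202  0.147]
354 177 [ 0.551 -0.191  0.148]
353 178 [ 0.55  -0.188  0.147]
354 179 [ 0.545 -0.187  0.148]
355 180 [ 0.541 -0.187  0.148]
349 182 [ 0.543 -0.171  0.148]
350 183 [ 0.541 -0.173  0.146]
349 185 [ 0.54  -0.17   0.141]
```

drive_tool --steps '[[[0.015,0.001,0.003,0.004],[0.03,0.001,0.003,0.004],[0.042,0.001,0.003,0.004],[0.05,0.001,0.003,0.004],[0.056,0.001,0.003,0.004],[0.059,0.001,0.003,0.004],[0.06,0.001,0.003,0.004]]]'

```text
clock: 7.12
tool_pos: [0.4854, -0.2802, 0.0004]
tcp_rot: [0.438, 0.555, 0.438, -0.555]
wrist_force: [-1.2, 0.0, 0.4]
opening: 0.0852
```

```bash
python3 - <<'E'
from h import *
go((.4848,-.2796,-.003,-13.5)); c=snap('wrist','w4'); s=snap('side','s4')
cv2.imwrite('pics/xs4.png',cv2.resize(s['pixels'][190:340,220:420,::-1],None,fx=4,fy=4,interpolation=cv2.INTER_CUBIC))
E
```

```text
t 7.12 [ 4.854e-01 -2.802e-01  4.000e-04] yaw -13.53 F [-1.2  0.   0.4] open 0.0852
(0.4848, -0.2796, -0.003, -13.5) -> [ 0.0034 -0.0007 -0.0005] turn -0.0005 n>=0.1
```

```bash
sleep 1
```

View pics/xs4.png

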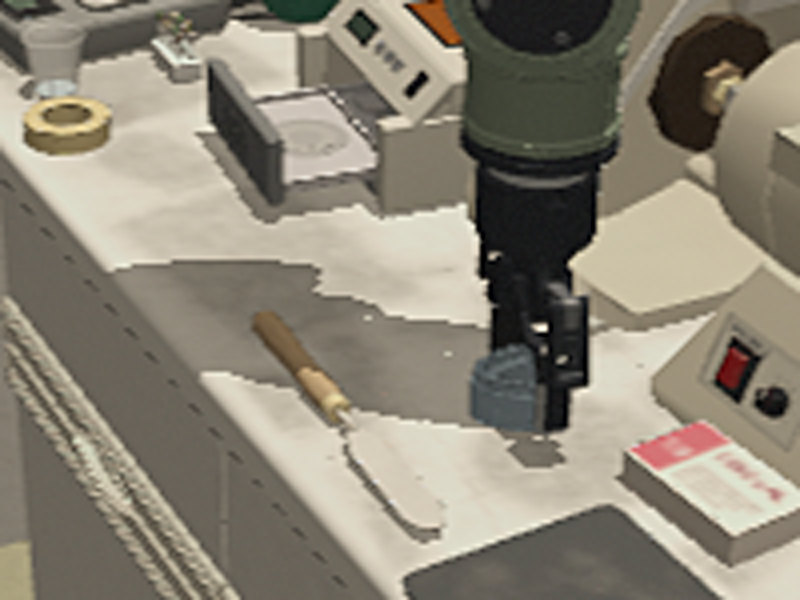

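View pics/w4.png

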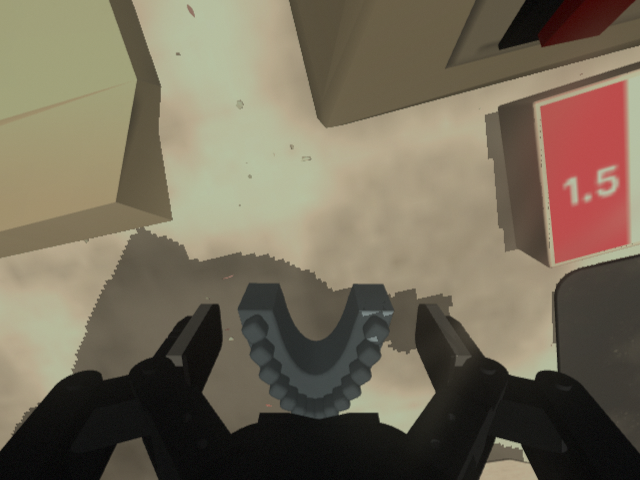

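drive_tool --steps '[[[0.002,0,0,0],[0.003,0,0,0],[0.003,0,0,0],[0.003,0,0,0],[0.003,0,0,0],[0.003,0,0,0],[0.003,0,0,0],[0.003,0,0,0]]]' --hand 0.045 --squeeze 35

```text
clock: 7.88
tool_pos: [0.4854, -0.2802, -0.0023]
tcp_rot: [0.438, 0.556, 0.438, -0.555]
wrist_force: [-0.7, 1.0, 8.2]
opening: 0.0598
```

```bash
python3 - <<'E'
from h import *
go((.4848,-.2796,.08,-13.5)); c=snap('wrist','w5')
E
```

```text
t 7.88 [ 0.4854 -0.2802 -0.0023] yaw -13.53 F [-0.7  1.   8.2] open 0.0598
(0.4848, -0.2796, 0.08, -13.5) -> [-0.0823 -0.0007 -0.0005] turn -0.0006 n>=2.0
```

```bash
sleep 1
```

```text
(no output)
```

View pics/w5.png

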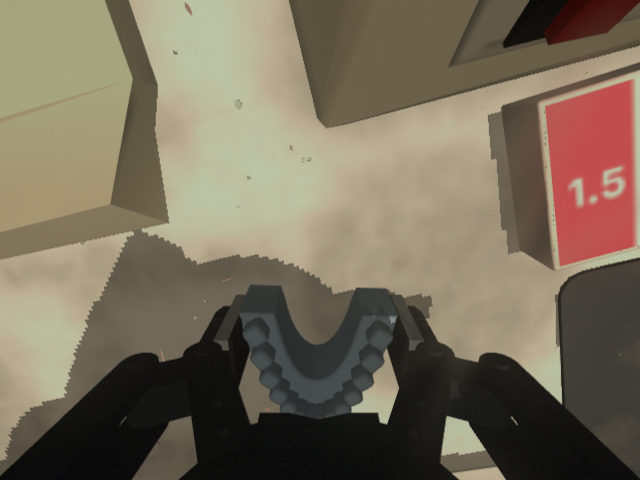

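drive_tool --steps '[[[-0.004,0,0,0],[-0.012,0,0,0],[-0.025,0,0,0],[-0.045,0,0,0],[-0.065,-0.005,0,0],[-0.085,-0.015,0,0],[-0.1,-0.025,0,0],[-0.11,-0.035,0,0]]]'

```text
clock: 8.6
tool_pos: [0.4512, -0.2722, 0.1099]
tcp_rot: [0.438, 0.556, 0.437, -0.555]
wrist_force: [0.6, 0.8, -0.8]
opening: 0.0595
```

```bash
python3 - <<'E'
from h import *
c=snap('wrist','w6'); s=snap('scene','c6')
P=cloud(s)
# open drawer face fit
m=np.zeros((480,640),np.uint8)
cv2.fillPoly(m,[np.array([(236,284),(296,263),(297,269),(240,291)])],1)
print((P[275,270,:2]@ux).round(4), np.percentile((P[m>0][:,:2]@ux),[5,50,95]))
cv2.imwrite('pics/xc6.png',cv2.resize(s['pixels'][180:310,180:340,::-1],None,fx=4.5,fy=4.5,interpolation=cv2.INTER_CUBIC))
w=(P[...,2]>.022)&(P[...,2]<.031); v,u=np.nonzero(w); q=P[w]; A=q[:,:2]@ux;B=q[:,:2]@uy
k=(A>.43)&(A<.56)&(B>.06)&(B<.24); print(k.sum(),np.percentile(A[k],[2,98]),np.percentile(B[k],[2,98]),np.median(q[k,2]))
x,y=U(.506,.152); x1,y1=U(.44,0)
go((x,y,.11,-7.7),(x1,y1,.11,-7.7))
E
```

```text
0.4434 [0.44126677 0.44383138 0.45176639]
1541 [0.44166306 0.5588072 ] [0.08166735 0.22359053] 0.028170167203303675
t 8.70 [ 0.4509 -0.2724  0.1097] yaw -13.58 F [ 0.4 -0.6 -1.4] open 0.0597
(np.float64(0.5218466986719746), np.float64(0.08255920957204739), 0.11, -7.7) -> [-0.0005 -0.0143 -0.3617] turn -0.1026 n>=8.7
(np.float64(0.43600167990437405), np.float64(-0.05918221963194466), 0.11, -7.7) -> [-0.0005 -0.0645 -0.2038] turn -0.1026 n>=5.1
```

```bash
sleep 1
```

```text
(no output)
```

View pics/xc6.png

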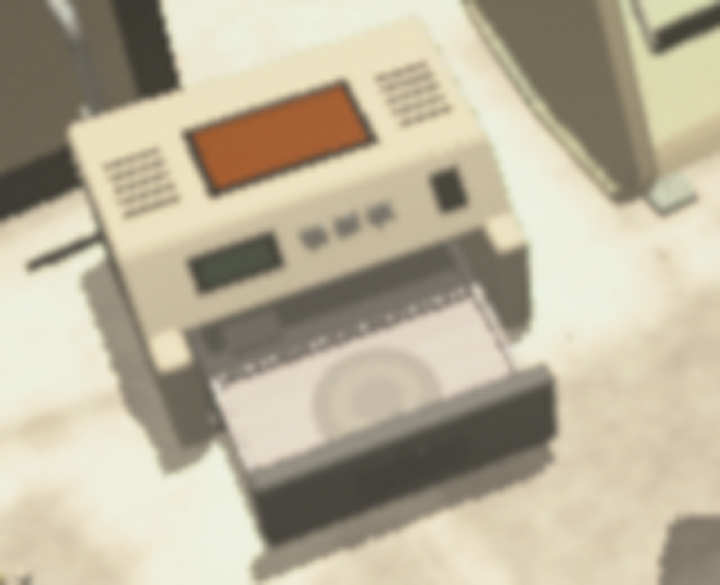

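View pics/w6.png

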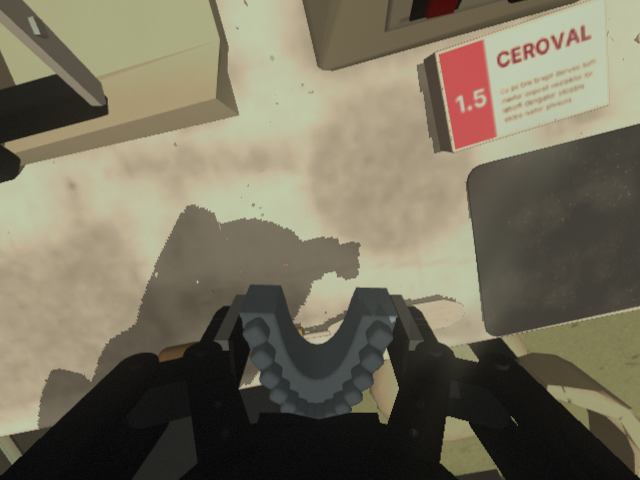

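drive_tool --steps '[[[0,-0.02,-0.02,-0.01],[0,-0.04,-0.05,-0.03],[0,-0.05,-0.085,-0.05],[0,-0.05,-0.12,-0.07],[0,-0.05,-0.158,-0.085],[0,-0.05,-0.195,-0.1025],[0,-0.045,-0.23,-0.1025],[0,-0.04,-0.255,-0.1025]]]'

```text
clock: 9.37
tool_pos: [0.4729, -0.0112, 0.1073]
tcp_rot: [0.466, 0.532, 0.467, -0.531]
wrist_force: [-0.1, -0.1, -1.2]
opening: 0.0595
```

```bash
python3 - <<'E'
from h import *
x,y=U(.507,.152)
go((x,y,.11,-7.73))
E
```

```text
t 9.37 [ 0.4729 -0.0112  0.1073] yaw -7.50 F [-0.1 -0.1 -1.2] open 0.0595
(np.float64(0.5228376115808483), np.float64(0.08242470452742934), 0.11, -7.73) -> [-0.0026  0.0373 -0.0993] turn 0.0039 n>=2.5
```

drive_tool --steps '[[[-0.003,0.007,-0.02,0.003],[-0.003,0.017,-0.045,0.003],[-0.003,0.028,-0.07,0.003],[-0.003,0.035,-0.09,0.003],[-0.003,0.037,-0.098,0.003],[-0.003,0.037,-0.099,0.003],[-0.003,0.037,-0.099,0.003]]]'

```text
clock: 9.95
tool_pos: [0.5217, 0.0781, 0.1102]
tcp_rot: [-0.465, -0.533, -0.465, 0.533]
wrist_force: [-0.3, -0.2, -0.6]
opening: 0.0594
```

```bash
python3 - <<'E'
from h import *
x,y=U(.507,.152)
go((x,y,.055,-7.73),(x,y,.0245,-7.73)); snap('wrist','w7'); s=snap('side','s7')
cv2.imwrite('pics/xs7.png',cv2.resize(s['pixels'][130:270,220:400,::-1],None,fx=4,fy=4,interpolation=cv2.INTER_CUBIC))
E
```

```text
t 9.95 [0.5217 0.0781 0.1102] yaw -7.82 F [-0.3 -0.2 -0.6] open 0.0594
(np.float64(0.5228376115808483), np.float64(0.08242470452742934), 0.055, -7.73) -> [ 0.0552  0.0006 -0.0045] turn -0.0016 n>=1.3
(np.float64(0.5228376115808483), np.float64(0.08242470452742934), 0.0245, -7.73) -> [ 0.0857  0.0006 -0.0045] turn -0.0016 n>=2.1
```

```bash
sleep 1
```

```text
(no output)
```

View pics/w7.png

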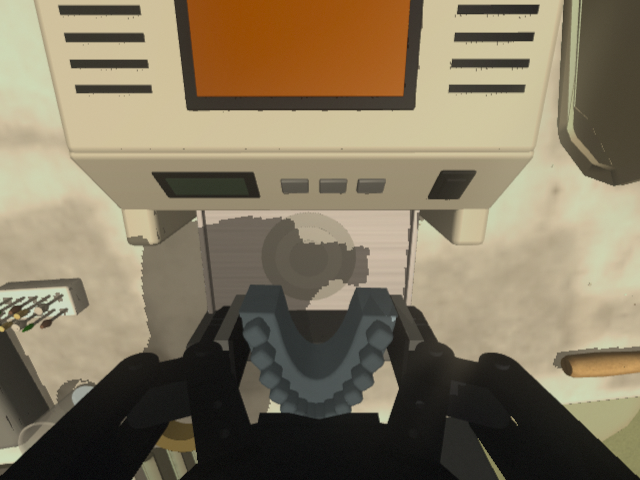

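View pics/xs7.png

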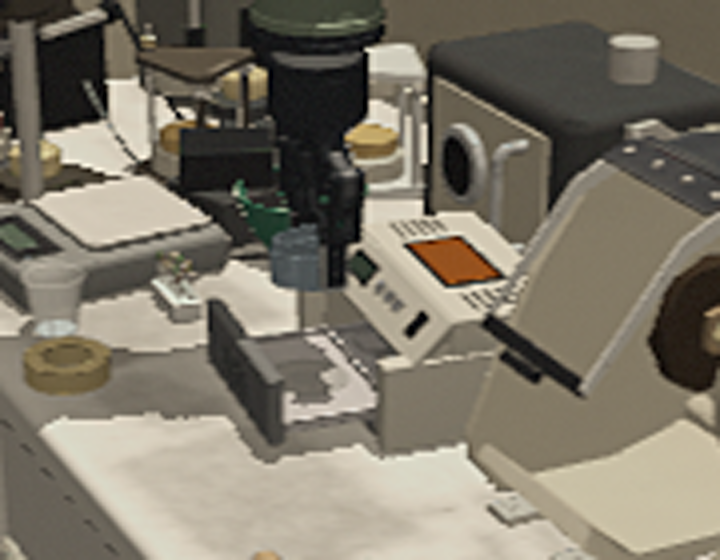

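```bash
python3 - <<'E'
from h import *
P=cloud(load('w7'))
for u,v in [(309,258),(262,258),(356,258),(309,212),(309,304),(205,258),(415,258)]: p=P[v,u]; print(u,v,p.round(4),(p[:2]@ux).round(4),(p[:2]@uy).round(4))
E
```

```text
309 258 [0.5135 0.0856 0.0275] 0.4973 0.1538
262 258 [0.5175 0.1191 0.026 ] 0.4967 0.1877
356 258 [0.5082 0.0522 0.0258] 0.4966 0.1201
309 212 [0.5463 0.0808 0.0252] 0.5304 0.1536
309 304 [0.4758 0.0911 0.0256] 0.4593 0.1543
205 258 [0.5251 0.1573 0.0318] 0.4991 0.2265
415 258 [ 4.911e-01  3.700e-03 -2.000e-04] 0.4861 0.0697
```

drive_tool --steps '[[[0.005,0,-0.003,-0.001],[0.018,0,-0.0055,-0.001],[0.033,0,-0.0055,-0.001],[0.048,0,-0.0055,-0.001],[0.06,0,-0.0055,-0.001],[0.068,0,-0.0055,-0.001],[0.073,0,-0.0055,-0.001],[0.076,0,-0.0055,-0.001]]]'

```text
clock: 10.72
tool_pos: [0.5225, 0.0835, 0.0339]
tcp_rot: [-0.465, -0.533, -0.465, 0.533]
wrist_force: [-0.2, -0.0, -0.7]
opening: 0.0592
```

```bash
python3 - <<'E'
from h import *
x,y=U(.507,.153)
go((x,y,.0245,-7.73)); f(); s=snap('side','s8')
cv2.imwrite('pics/xs8.png',cv2.resize(s['pixels'][130:270,220:400,::-1],None,fx=4,fy=4,interpolation=cv2.INTER_CUBIC))
E
```

```text
t 10.72 [0.5225 0.0835 0.0339] yaw -7.80 F [-0.2 -0.  -0.7] open 0.0592
(np.float64(0.5229721166254664), np.float64(0.08341561743630294), 0.0245, -7.73) -> [0.0094 0.0004 0.    ] turn -0.0013 n>=0.2
a 0.5066 F -0.21 z 0.0339
```

```bash
sleep 1
```

```text
(no output)
```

View pics/xs8.png

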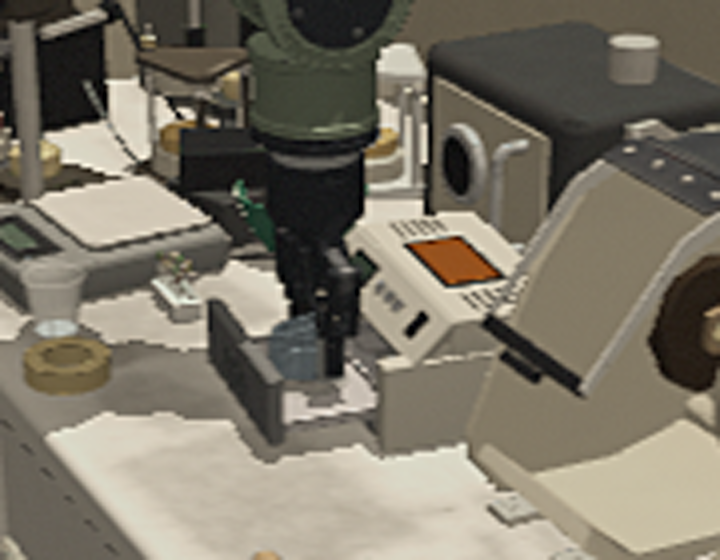

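The cast is about 10 mm above the tray floor and clear of the front plate and hood. I'll creep it down.

drive_tool --steps '[[[0.002,0,0,0],[0.004,0,0,0],[0.0055,0,0,0],[0.007,0,0,0],[0.008,0,0,0],[0.0085,0,0,0],[0.009,0,0,0],[0.0095,0,0,0]]]'

```text
clock: 11.43
tool_pos: [0.5226, 0.0838, 0.0248]
tcp_rot: [0.465, 0.533, 0.465, -0.533]
wrist_force: [-0.6, 0.5, -1.3]
opening: 0.0594
```

drive_tool --steps '[[[0.0003,0,0,0],[0.0006,0,0,0]]]'

```text
clock: 11.6
tool_pos: [0.5226, 0.0839, 0.0242]
tcp_rot: [0.465, 0.533, 0.465, -0.533]
wrist_force: [-0.3, -0.8, -0.3]
opening: 0.0595
```

drive_tool --steps '[[[0.0003,0,0,0],[0.0006,0,0,0]]]'

```text
clock: 11.77
tool_pos: [0.5227, 0.0839, 0.0237]
tcp_rot: [0.465, 0.533, 0.465, -0.533]
wrist_force: [-1.7, -0.4, 6.4]
opening: 0.0594
```

drive_tool --steps '[[[0.0002,0,0,0],[0.0004,0,0,0]]]'

```text
clock: 11.93
tool_pos: [0.5228, 0.0838, 0.0236]
tcp_rot: [0.465, 0.533, 0.465, -0.533]
wrist_force: [-3.6, -0.9, 13.6]
opening: 0.0594
```

drive_tool --steps '[[[-0.0005,0,0,0],[-0.0005,0,0,0]]]'

```text
clock: 12.1
tool_pos: [0.5227, 0.0839, 0.0238]
tcp_rot: [0.465, 0.533, 0.465, -0.533]
wrist_force: [-0.5, -0.5, -1.0]
opening: 0.0599
```

drive_tool --steps '[[[0,0,0,0],[0,0,0,0],[0,0,0,0],[0,0,0,0],[0,0,0,0]]]' --hand 0.076

```text
clock: 12.52
tool_pos: [0.5227, 0.0838, 0.0237]
tcp_rot: [0.465, 0.533, 0.465, -0.533]
wrist_force: [-0.1, 0.6, -0.8]
opening: 0.0762
```

```bash
python3 - <<'E'
from h import *
f(); snap('wrist','w9')
E
```

```text
a 0.5066 F -0.17 z 0.0237
```

```bash
sleep 1
```

```text
(no output)
```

View pics/w9.png

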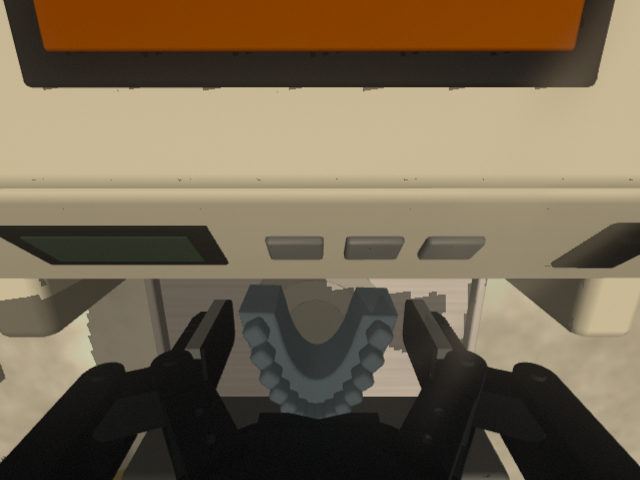

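The cast stands free between the opened fingers, symmetric in the tray. I'll raise straight up.

drive_tool --steps '[[[-0.004,0,0,0],[-0.015,0,0,0],[-0.035,0,0,0],[-0.06,0,0,0],[-0.09,0,0,0],[-0.115,-0.015,0,0],[-0.13,-0.04,0,0],[-0.135,-0.07,0,0]]]'

```text
clock: 13.23
tool_pos: [0.4536, 0.0932, 0.1614]
tcp_rot: [0.465, 0.534, 0.464, -0.532]
wrist_force: [1.0, 0.0, -0.3]
opening: 0.076
```

drive_tool --steps '[[[0,-0.025,0,0],[0,-0.045,0,0],[0,-0.05,0,0],[0,-0.05,0,0]]]' --hand 0

```text
clock: 13.57
tool_pos: [0.4032, 0.1004, 0.1596]
tcp_rot: [0.465, 0.533, 0.465, -0.532]
wrist_force: [0.5, 1.3, 0.2]
opening: 0.0278
```

```bash
python3 - <<'E'
from h import *
x,y=U(.41,.151); x1,y1=U(.425,.151)
go((x,y,.04,-7.73),(x1,y1,.04,-7.73)); f(); snap('wrist','w10'); s=snap('side','s10')
cv2.imwrite('pics/xs10.png',cv2.resize(s['pixels'][130:270,220:400,::-1],None,fx=4,fy=4,interpolation=cv2.INTER_CUBIC))
P=cloud(load('w10')); q=P.reshape(-1,3); A=q[:,:2]@ux;B=q[:,:2]@uy
k=(A>.465)&(A<.535)&(B>.1)&(B<.205)&(q[:,2]>.04)&(q[:,2]<.075); print(k.sum(),A[k].min(),A[k].max(),B[k].min(),B[k].max(),np.percentile(q[k,2],[50,99]))
E
```

```text
t 13.57 [0.4032 0.1004 0.1596] yaw -7.74 F [0.5 1.3 0.2] open 0.0278
(np.float64(0.4265845543754932), np.float64(0.0944807809465072), 0.04, -7.73) -> [0.1196 0.024  0.0028] turn -0.0002 n>=2.9
(np.float64(0.4414482480085969), np.float64(0.09246320527723637), 0.04, -7.73) -> [0.1196 0.039  0.0028] turn -0.0002 n>=3.0
a 0.3860 F 0.31 z 0.1596
3620 0.46892970569735853 0.5192840873232842 0.12212964254947524 0.18377259796110304 [0.05272755 0.06121845]
```

```bash
sleep 1
```

```text
(no output)
```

View pics/w10.png

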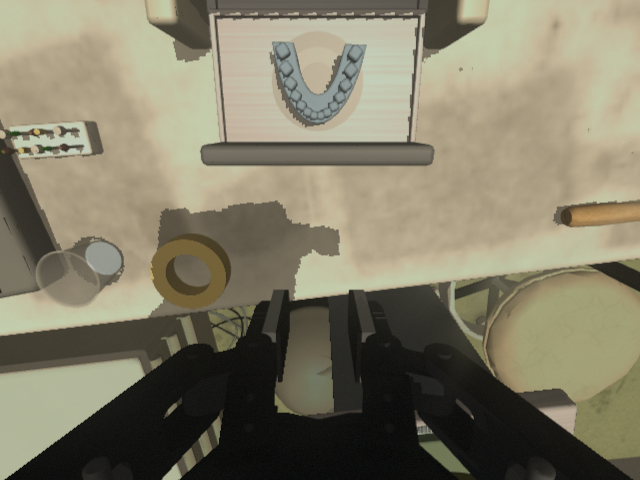

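View pics/xs10.png

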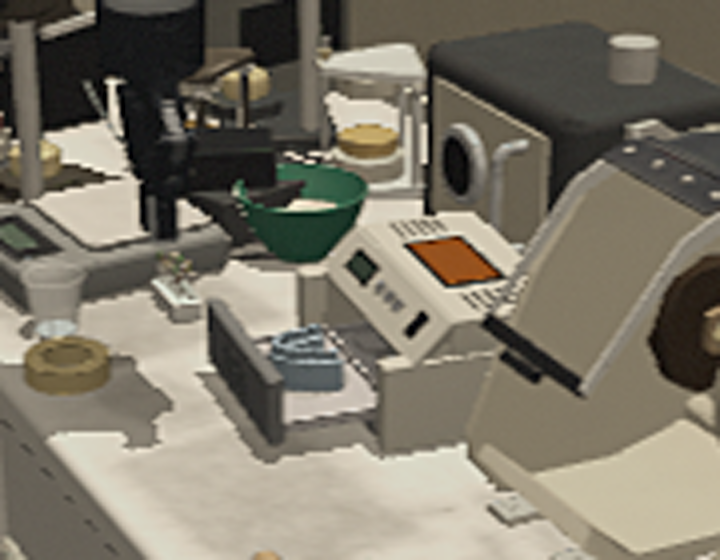

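The cast lies flat and centred in the tray: teeth tops at 61 mm, footprint a 0.469–0.519, t 0.122–0.184. Next I'll go down in front of the drawer.

drive_tool --steps '[[[0.01,0.005,0.002,0],[0.035,0.012,0.003,0],[0.065,0.018,0.003,0],[0.09,0.022,0.003,0],[0.108,0.023,0.003,0],[0.117,0.023,0.003,0],[0.1195,0.023,0.003,0],[0.1195,0.023,0.003,0]]]'

```text
clock: 14.33
tool_pos: [0.4262, 0.0937, 0.0389]
tcp_rot: [-0.465, -0.533, -0.465, 0.533]
wrist_force: [0.1, 0.1, 0.5]
opening: 0.0001
```

```bash
python3 - <<'E'
from h import *
f();go((*U(.431,.151),.04,-7.73))
E
```

```text
a 0.4097 F 0.11 z 0.0389
t 14.33 [0.4262 0.0937 0.0389] yaw -7.81 F [0.1 0.1 0.5] open 0.0001
(np.float64(0.4473937254618383), np.float64(0.09165617500952802), 0.04, -7.73) -> [-0.0011  0.0213 -0.0009] turn -0.0014 n>=0.5
```

drive_tool --steps '[[[-0.001,0.006,0,0],[-0.001,0.012,-0.001,0],[-0.001,0.016,-0.001,0],[-0.001,0.018,-0.001,0],[-0.001,0.0195,-0.001,0],[-0.001,0.021,-0.001,0],[-0.001,0.0225,-0.001,0],[-0.001,0.0245,-0.001,0]]]'

```text
clock: 15.0
tool_pos: [0.45, 0.0918, 0.0402]
tcp_rot: [-0.465, -0.532, -0.465, 0.533]
wrist_force: [-3.5, 1.4, 3.4]
opening: 0.0001
```

drive_tool --steps '[[[0,0.0025,0,0],[0,0.005,0,0],[0,0.008,0,0],[0,0.011,0,0],[0,0.014,0,0],[0,0.017,0,0],[0,0.02,0,0],[0,0.023,0,0]]]'

```text
clock: 15.67
tool_pos: [0.4733, 0.0886, 0.0402]
tcp_rot: [-0.465, -0.533, -0.465, 0.533]
wrist_force: [-4.2, 0.9, 5.0]
opening: 0.0
```

drive_tool --steps '[[[0,0.003,0,0],[0,0.006,0,0],[0,0.009,0,0],[0,0.012,0,0],[0,0.015,0,0],[0,0.018,0,0],[0,0.021,0,0],[0,0.024,0,0]]]'

```text
clock: 16.33
tool_pos: [0.4971, 0.0854, 0.0402]
tcp_rot: [-0.465, -0.533, -0.465, 0.533]
wrist_force: [-5.8, 1.4, 3.9]
opening: 0.0004
```

```bash
python3 - <<'E'
from h import *
f();go((*U(.5,.151),.04,-7.73)); s=snap('side','s11')
cv2.imwrite('pics/xs11.png',cv2.resize(s['pixels'][130:270,220:400,::-1],None,fx=4,fy=4,interpolation=cv2.INTER_CUBIC))
E
```

```text
a 0.4811 F -5.89 z 0.0402
t 16.33 [0.4971 0.0854 0.0402] yaw -7.77 F [-5.8  1.4  3.9] open 0.0004
(np.float64(0.5157667161741152), np.float64(0.08237532693088216), 0.04, -7.73) -> [0.0002 0.0189 0.0004] turn -0.0007 n>=0.5
```

```bash
sleep 1
```

```text
(no output)
```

View pics/xs11.png

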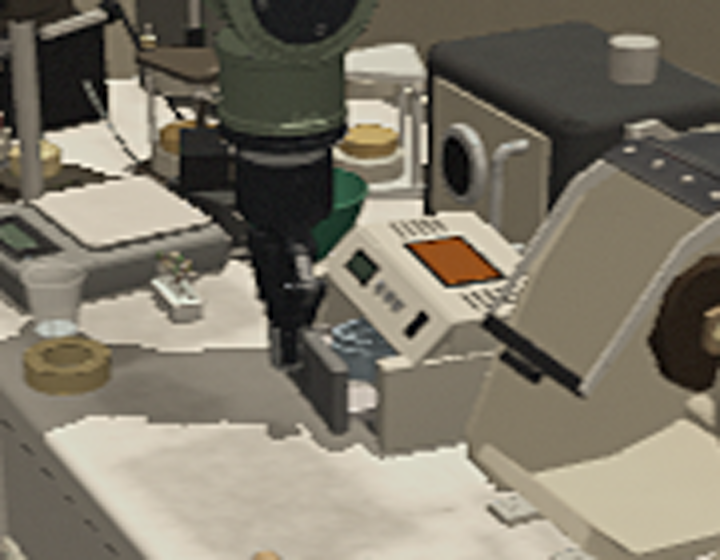

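The drawer is going in with the cast still upright. I'll slow down for the rest.

drive_tool --steps '[[[0,0.0025,0,0],[0,0.005,0,0],[0,0.0075,0,0],[0,0.01,0,0],[0,0.0125,0,0],[0,0.015,0,0],[0,0.0175,0,0],[0,0.02,0,0]]]'

```text
clock: 17.05
tool_pos: [0.5165, 0.0827, 0.0402]
tcp_rot: [-0.465, -0.532, -0.465, 0.533]
wrist_force: [-6.8, 1.3, 5.6]
opening: 0.0004
```

drive_tool --steps '[[[0,0.002,0,0],[0,0.0035,0,0],[0,0.005,0,0],[0,0.0065,0,0],[0,0.008,0,0],[0,0.0095,0,0],[0,0.0105,0,0],[0,0.0115,0,0]]]'

```text
clock: 17.72
tool_pos: [0.5277, 0.0812, 0.0402]
tcp_rot: [-0.465, -0.532, -0.465, 0.533]
wrist_force: [-9.1, 2.2, 5.9]
opening: 0.0003
```

```bash
python3 -c "from h import *;f()"
```

```text
a 0.5120 F -9.31 z 0.0402
```

drive_tool --steps '[[[0,0.0006,0,0],[0,0.0012,0,0],[0,0.0018,0,0],[0,0.0024,0,0],[0,0.003,0,0],[0,0.0035,0,0],[0,0.004,0,0]]]'

```text
clock: 18.3
tool_pos: [0.5323, 0.0805, 0.0402]
tcp_rot: [-0.465, -0.533, -0.465, 0.533]
wrist_force: [-4.9, 1.2, 2.2]
opening: -0.0001
```

drive_tool --steps '[[[0,0.0005,0,0],[0,0.001,0,0],[0,0.0015,0,0]]]'

```text
clock: 18.55
tool_pos: [0.5338, 0.0803, 0.0402]
tcp_rot: [0.465, 0.533, 0.465, -0.533]
wrist_force: [-4.5, 1.8, 1.7]
opening: 0.0
```

drive_tool --steps '[[[0,0.0004,0,0],[0,0.0008,0,0]]]'

```text
clock: 18.72
tool_pos: [0.5346, 0.0803, 0.0402]
tcp_rot: [0.465, 0.533, 0.465, -0.533]
wrist_force: [-4.2, 2.0, 1.2]
opening: -0.0001
```

```bash
python3 -c "from h import *;f()"
```

```text
a 0.5189 F -4.40 z 0.0402
```

drive_tool --steps '[[[0,0.0004,0,0],[0,0.0008,0,0]]]'

```text
clock: 18.88
tool_pos: [0.5352, 0.0801, 0.0402]
tcp_rot: [-0.465, -0.533, -0.465, 0.533]
wrist_force: [-7.7, 2.3, 4.2]
opening: 0.0001
```

drive_tool --steps '[[[0,0.0003,0,0],[0,0.0006,0,0]]]'

```text
clock: 19.05
tool_pos: [0.5352, 0.0802, 0.0402]
tcp_rot: [-0.464, -0.532, -0.465, 0.533]
wrist_force: [-11.7, 2.7, 7.0]
opening: 0.0005
```

```bash
python3 -c "from h import *;f()"
```

```text
a 0.5195 F -11.95 z 0.0402
```

The hand is at the stop with 12 N, the same place as when it tripped. I'll let go.

drive_tool --steps '[[[0,-0.003,0,0],[0,-0.01,0,0],[0,-0.025,0,0],[0,-0.045,0,0],[-0.01,-0.07,0,0],[-0.03,-0.095,0,0],[-0.06,-0.115,0,0],[-0.1,-0.12,0,0]]]'

```text
clock: 19.72
tool_pos: [0.4136, 0.0961, 0.1401]
tcp_rot: [-0.464, -0.532, -0.466, 0.534]
wrist_force: [-0.3, 0.9, 0.7]
opening: 0.0002
```

drive_tool --steps '[[[-0.02,-0.005,0.035,0],[-0.03,-0.005,0.07,0],[-0.03,-0.005,0.108,0],[-0.03,-0.005,0.145,0],[-0.03,-0.005,0.18,0],[-0.03,-0.005,0.2,0],[-0.03,-0.005,0.205,0],[-0.03,-0.005,0.205,0]]]'

```text
clock: 20.38
tool_pos: [0.3842, -0.1075, 0.1703]
tcp_rot: [0.465, 0.534, 0.464, -0.533]
wrist_force: [0.2, 1.1, 0.1]
opening: -0.0003
```

```bash
python3 - <<'E'
from h import *
go(); s=snap('scene','c12'); d=snap('side','s12')
P=cloud(s)
cv2.imwrite('pics/xc12.png',cv2.resize(s['pixels'][180:310,180:340,::-1],None,fx=4.5,fy=4.5,interpolation=cv2.INTER_CUBIC))
m=np.zeros((480,640),np.uint8)
cv2.fillPoly(m,[np.array([(229,262),(287,242),(288,249),(231,270)])],1)
for n in ('scene0','c12'): print(n,np.median(cloud(load(n))[m>0][:,:2]@ux))
E
```

```text
t 20.38 [ 0.3842 -0.1075  0.1703] yaw -7.94 F [0.2 1.1 0.1] open -0.0003
scene0 0.5220880999429395
c12 0.5222638012498994
```

```bash
sleep 1
```

```text
(no output)
```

View pics/xc12.png

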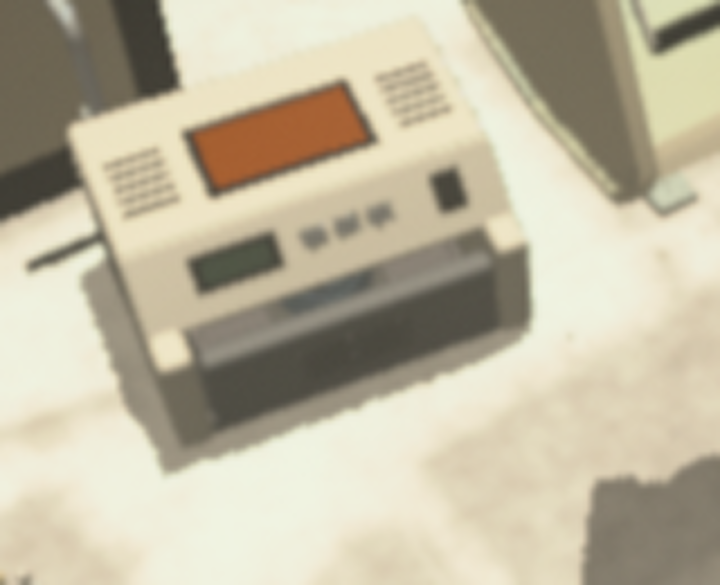

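View pics/s12.png

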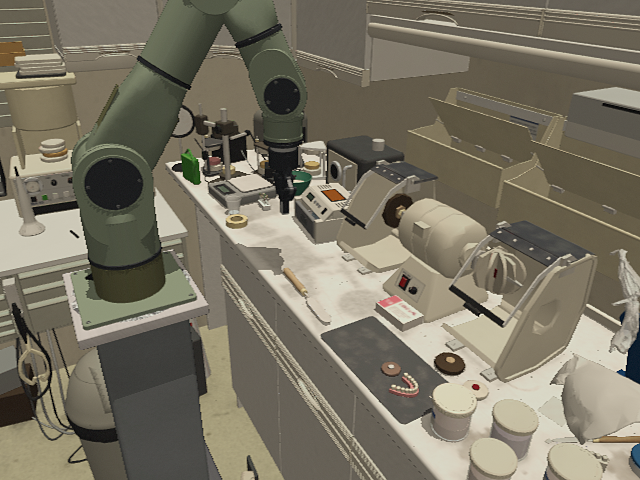

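The drawer is shut. Its face is at 0.5223, against 0.5221 at the start, and the blue cast shows through the gap at about scene pixel (252,245). The bystanders look unmoved. I'll wait briefly, recheck, and hand in.

drive_tool --steps '[[[0,0,0,0],[0,0,0,0],[0,0,0,0],[0,0,0,0],[0,0,0,0],[0,0,0,0],[0,0,0,0],[0,0,0,0]]]'

```text
clock: 21.15
tool_pos: [0.3844, -0.1062, 0.1702]
tcp_rot: [0.465, 0.533, 0.465, -0.533]
wrist_force: [0.3, -0.1, 1.0]
opening: -0.0002
```

```bash
python3 - <<'E'
from h import *
snap('scene','c13'); m=np.zeros((480,640),np.uint8)
cv2.fillPoly(m,[np.array([(229,262),(287,242),(288,249),(231,270)])],1)
print(np.median(cloud(load('c13'))[m>0][:,:2]@ux))
a,b=load('scene0')['pixels'].astype(int),load('c13')['pixels'].astype(int)
D=abs(a-b).max(2)
for n,(u,v) in dict(bur=(177,318),cup=(195,360),tape=(238,350),wax=(425,187),spat=(390,265)).items(): print(n,D[v-12:v+12,u-15:u+15].mean().round(1))
print(order.finish_job())
E
```

```text
0.5222970914222068
bur 24.6
cup 23.2
tape 23.8
wax 126.2
spat 22.9
the job is handed in; nothing more can be done
None
```

```bash
python3 - <<'E'
from h import *
A,B=load('side0'),load('s12')
for n in (A,B):
    P=cloud(n)[288:335,370:430].reshape(-1,3); k=(P[:,2]>.018)&(P[:,2]<.03)&(P[:,1]>-.5)&(P[:,0]<.58); print(k.sum(),np.median(P[k],0).round(4))
E
```

```text
999 [ 0.5349 -0.4258  0.0248]
993 [ 0.5344 -0.426   0.025 ]
```

The cast is in the tray and the drawer is shut and latched. I handed the job in at about 21 s of the 72 s allowed.

- **Opening:** I pressed the shut drawer about 8.5 mm in until it reached the stop, at 15 N on the drawer. I then took the hand away, and the drawer sprang fully open by itself.
- **Cast:** I gripped it across its y with 35 N, lowered it until it touched the tray floor and released it. It pressed down with up to 14 N as it touched. It lay flat within a few mm of the tray's centre, with the teeth tops at 61 mm as expected.
- **Closing:** I pushed the drawer to the same stop, at 12 N, and let go. The measured drawer force peaked at 15 N over the whole job, against the 25 N limit; I only sampled force at the end of each move.

**Last checks:** About 2 s after release the drawer face was at 0.5223 m, against 0.5221 m at the start. The blue cast was visible inside the unit through the gap above the drawer front, and the gripper was touching nothing.

The image comparison of the bystanders showed a large change at the wax carton only. I think the arm was covering it in that last picture. I checked that after hand-in using side-camera depth, taken just before hand-in, which puts the carton within 0.5 mm of where it began. The bur stand, cup, tape and spatula showed only a uniform change in brightness, and I did not measure their positions separately.

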